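Wedge the rattling hall bin with the right spacer

TASK

Stop the steel bin rattling: first take the bicycle lock key lying in front of the gap between the bin and the oak upright and lay it flat in the middle of the round coaster. Then take the grey spacer block that fits the gap (the middle thickness of the three: the thickest will not go in, the thinnest would rattle) and push it lengthways, on its long edge, into the gap until it is fully home against the stop, its end flush with the front of the bin. Leave the other two spacers, the torch and the shoe trees where they are, and let go of everything.

Things in the scene. Friction and masses are not known exactly. Their poses are not given: they have to be found in the camera images.
- bay: Fixed steel lever-lid bin and oak upright with a gap between. Origin: centre of the gap's mouth at shelf level; +x runs into the gap, z up. Gap 17 wide (y), 90 deep (x), open above and in front; inner front edges rounded, radius 8. Bin: x 0 to 150, y 8.5 to 133.5 (lever to 146), 179 high. Upright: x 0 to 150, y -48.5 to -8.5, 40 high. Both fronts at x = 0.
- gap_stop (a point): Point at the inner end of the gap, x = 90 in the bay's frame, on the gap's centre line at shelf level: the 40 high stop face. Axes as the bay's. The bin is so tall that a gripper pointing straight down strikes its front before a spacer is home; lean the gripper away from it (towards -x, or -y over the low upright) to push the last part.
- spacer_thin: Loose hard grey plastic block 90 x 10 x 40 (own x, y, z), standing on its long edge. Origin: centre of its underside. 38 g.
- spacer_mid: Loose hard grey plastic block 90 x 15 x 40 (own x, y, z), standing on its long edge: the one that fits the gap. Origin: centre of its underside. 45 to 80 g.
- spacer_thick: Loose hard grey plastic block 90 x 20 x 40 (own x, y, z), standing on its long edge; too thick for the gap. Origin: centre of its underside. 76 g.
- key: Loose aluminium bicycle lock key lying flat: a head 30 x 26 x 10 (x, y, z) whose underside centre is the origin, and a blade 8 wide and 6 high from x = 15 to x = 55. 30 g. Grip the head across its 26 mm width.
- coaster: Fixed white ceramic disc, diameter 100, 8 high. Origin: centre of its underside, so its top is at z = 8.
- torch: Bystander: loose red plastic torch lying along its own x, 145 long (x -80 to +65), 42 thick and high. Origin: on the shelf under its middle. Leave alone.
- shoetree0: Bystander: grey hard plastic shoe tree lying along its own x, about 250 long (x -23 to +225), 66 wide, 48 high. Origin: on the shelf under its heel end. Leave alone.
- shoetree1: Bystander: the second shoe tree, same as the first. Leave alone.
Things that resemble listed ones, but are neither listed nor needed, are in the scene too. Several things look just like the key: the one meant starts nearest to the robot's base. Several things look just like the coaster: the one meant starts farthest from the robot's base.

How it is judged:
On the way, in this order (a step that is already met when the one before it is completed fails the run):
1. the key lies released on the coaster (horizontal distance between key and coaster below 0.035 m and height (world z) of key between 0.005 and 0.012 m and angle between key's own z axis and vertical below 0.2 rad and contact force between key and the fingers below 0.1 N), for 0.2 s.
2. the middle spacer is home in the gap (x of spacer_mid in the frame of bay between 0.041 and 0.049 m and y of spacer_mid in the frame of bay between -0.006 and 0.006 m), for 0.1 s.
At the end, for the whole second after the job is handed in: Key flat on the coaster, head within 35 mm of its centre; middle spacer on its long edge in the gap, parallel (0.08 rad), within 4 mm of flush; other spacers, torch and shoe trees within 30 mm of where they began; all at rest and released (all of step 2 and horizontal distance between key and coaster below 0.035 m and height (world z) of key between 0.005 and 0.012 m and angle between key's own z axis and vertical below 0.2 rad and angle between the x axis of spacer_mid and the x axis of bay, either way round below 0.08 rad and angle between the z axis of spacer_mid and the z axis of bay, either way round below 0.12 rad and linear speed of each of spacer_mid, key below 0.02 m/s and distance of each of spacer_thin, spacer_thick, torch, shoetree0, shoetree1 from where it was at the start of the episode below 0.03 m); the robot touches nothing.
It fails at once if a wrong spacer, the torch or a shoe tree is moved (distance of any of spacer_thin, spacer_thick, torch, shoetree0, shoetree1 from where it was at the start of the episode above 0.03 m).
It also fails if it takes over 67 s, if anything falls off the work surface, if the arm or the gripper's body presses on something with over 40 N, if the wrist force passes 120 N, or if a joint passes its speed limit or range.

ROBOT

A 7-joint arm with a two-finger parallel gripper is mounted at the origin on the work surface. World frame = base frame: x ahead of the robot, y to its left, z up, the work surface at z = 0. Lengths are in m, angles in rad, forces in N, time in s.
With the tool pointing down it reaches from about 0.425 to 0.975 m from the base axis. Payload 16.7 kg.
Tool frame: the origin (TCP) lies at the very end of the fingers, on their centre line; the grasp point (between the pads) lies 19 mm behind it; z points along the fingers, y is the direction in which the jaws open and shut (so a half turn about z gives the same grasp; the last joint's range is limited). The gripper opens to 85 mm and grips with 20 to 120 N. Pads are 22 mm wide; open, the fingers measure 114 mm over their backs; the gripper's body (76 mm by 85 mm) begins 54 mm behind the grasp point. The pads swing forward as they close: fully open they stand 13 mm farther back than shut.
Start: joints at [-1.425, 0.426, 0.074, 1.606, -0.034, 1.111, -0.067], TCP at [0.197, 0.646, 0.231] pointing down, gripper open.
Joint ranges: [-2.85, 2.85], [-0.5, 2.14], [-1.23, 1.37], [0.21, 2.46], [-1.02, 4.16], [0.16, 2.05], [-2.73, 2.73]. Speed limits (rad/s): [1.89, 1.89, 2.39, 2.39, 3.01, 3.01, 3.01].

INTERFACE

Orientations are given as a unit quaternion [x, y, z, w].
In Python, from station import robot gives the robot as it stands.
- The arm moves only by the shell command python3 -m jog 'ROWS' [FORCE]. ROWS is JSON, a list of rows, each a list of 3 entries, a list of its own where there are three numbers: the closure, from 0 (fully open) to 1 (shut), then the shift along the tool's x, y, z in mm, then the turn, a rotation vector about the tool's x, y, z in degrees. In form: [[grip, [tx, ty, tz], [wx, wy, wz]], ...]. A call has 1 to 5 rows; each row shifts and turns the commanded pose from where the row before left it, along the tool's axes as they then stand; what a row does not reach is not made up. A row lasts 1/12 s, in which the tool goes at most 41.7 mm and 7.16 degrees, less where a joint would pass 70% of its speed; a pose out of reach is approached as far as the arm can. A call is refused whole if a number of a shift passes 41.7 or a number of a turn 7.16, either way. A call with a gripper value outside its range is refused whole. The fingers move at their own pace and stop on an object; FORCE is the grip in N (left out, the last holds). Time passes only in rows, so rows that do not move let the fingers close. It gives the time, the measured TCP pose, the force and the opening at its end, in the units of the state.
- robot.get_state(): the state, without advancing time (a new reading comes with each control period).
- robot.snapshot(name): name is "scene" or "top" or "wrist"; returns the picture (420x560x3 uint8, red, green, blue); there is no depth.
- robot.camera_params(name): a dict with "fx", "fy", "cx", "cy" (pixels), "view" (4x4, takes a point from world to camera coordinates). Camera axes: x right, y down, z forward; pixel columns grow to the right and rows downward; lengths in m; the calibration is good to about 2 mm. A picture is of the moment at which its call begins: read the wrist's pose just before it. camera_params takes no time and is no camera call; for the wrist camera it gives the pose at the moment of the call.
- robot.close_job(): hands the job in, once; it reports no verdict.
The state is a dict: "time": time; "joints": joint angles; "joint_velocities": joint speeds; "effort": joint torques, N m; "position": TCP position; "eef_rot": TCP orientation; "ft_force": force on the tool from outside, world axes, zero at the start; "ft_torque": the same for the moment, N m; "width": finger opening in m.
Only numpy, scipy, OpenCV 4.12 (cv2) and the standard library are available. Lean on these libraries where they do the work, as an engineer would, in place of code of your own. Each camera call takes 0.05 s, during which the arm holds its last target. There are 200 camera calls.

## Working session

There is one attempt and no reset: what is moved stays moved. The work goes in short steps, Python scripts to look and compute and a shell command to move; the robot and the scene stay as the last step left them, time stands still between calls to the robot, and variables do not carry over. Pictures are saved under pics/ and viewed, about 8 in all and at most 12, crops included, and the job is handed in when it is done.

```bash
ls; mkdir -p pics
cat > h.py <<'E'
import numpy as np,cv2
from station import robot
from scipy.spatial.transform import Rotation as R
def snap(n,f):
    p=robot.camera_params(n);im=robot.snapshot(n)
    np.savez('pics/'+f+'.npz',im=im,view=p['view'],k=[p['fx'],p['fy'],p['cx'],p['cy']])
    cv2.imwrite('pics/'+f+'.png',im[:,:,::-1]);return im
def load(f):
    d=np.load('pics/'+f+'.npz');return d['im'],d['view'],d['k']
def ray(f,u,v,z):
    _,V,k=load(f);Rm=V[:3,:3];c=-Rm.T@V[:3,3]
    d=Rm.T@np.array([(u-k[2])/k[0],(v-k[3])/k[1],1]);return c+d*(z-c[2])/d[2]
def proj(f,P):
    _,V,k=load(f);q=V[:3,:3]@np.asarray(P)+V[:3,3];return k[:2]*q[:2]/q[2]+k[2:]
E
python3 - <<'E'
from h import *
a=snap('top','top0');b=snap('scene','scene0')
print(robot.get_state())
for f in('top0','scene0'):
    _,V,k=load(f);print(k,-V[:3,:3].T@V[:3,3],V[2,:3])
E
```

```text
pics
{'time': 0.1, 'joints': array([-1.4244936 ,  0.42666397,  0.07384423,  1.60653707, -0.03413288,
        1.1108192 , -0.06708301]), 'joint_velocities': array([-0.00265424, -0.00197827,  0.00066035, -0.00223356, -0.00060003,
       -0.00120266,  0.00100186]), 'effort': array([ 8.25896423e-03, -9.51542974e+01,  3.77157345e+00, -4.64409006e+01,
        1.97918649e-02,  6.42903848e-03, -3.54231690e-05]), 'position': array([0.19666927, 0.64532398, 0.23068664]), 'eef_rot': array([ 1.47373133e-01,  9.89080795e-01, -5.81207170e-04, -6.20840734e-05]), 'ft_force': array([ 0.35567923, -0.23803203, -0.34575166]), 'ft_torque': array([ 0.0084797 , -0.03240139,  0.01882298]), 'width': 0.08555691956524519}
[381.64105561 381.64105561 279.05587656 209.29925532] [0.51692026 0.07634947 0.9543777 ] [ 0.12987258  0.00188612 -0.9915289 ]
[406.04054478 406.04054478 267.26237301 206.43927337] [ 1.36693255 -0.2553463   0.6527093 ] [-0.73010426  0.31224593 -0.60782419]
```

View pics/top0.png

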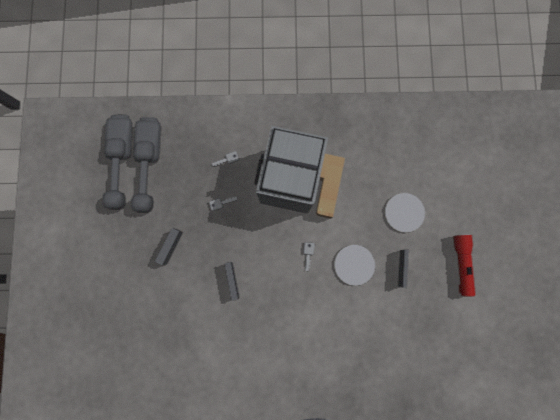

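View pics/scene0.png

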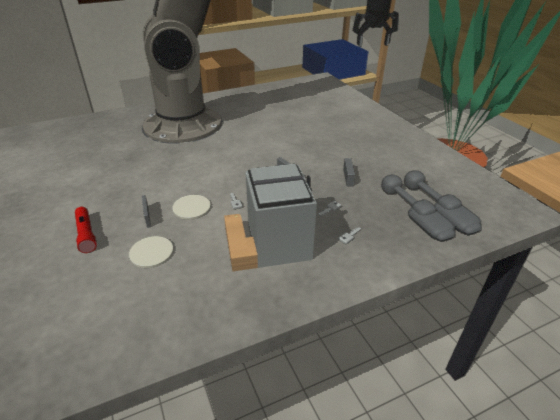

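The top view has +x up and +y left.
- **Key-like:** (308,250), (225,160) and (220,202). I choose (308,250), which is nearest the base and in front of the gap.
- **Coaster-like:** (354,265) and (405,213). I choose (405,213), the farthest.
- **Spacers:** (168,247), (231,281) and (403,268). Their thicknesses still have to be measured.

Next I take close crops.

Run:
```python
from h import *
im,_,_=load('top0')
def c(u,v,w,h,s):return cv2.resize(im[v-h//2:v+h//2,u-w//2:u+w//2,::-1],None,fx=s,fy=s,interpolation=cv2.INTER_CUBIC)
top=np.hstack([c(168,247,44,50,6),c(231,281,44,50,6),c(403,268,44,50,6)])
bot=c(320,220,132,50,6)
cv2.imwrite('pics/crop1.png',cv2.convertScaleAbs(np.vstack([top,bot]),alpha=1.5))
for n,u,v in(('key',308,246),('k2',232,157),('k3',213,204)):
    p=ray('top0',u,v,.01);print(n,p,np.hypot(*p[:2]))
for n,u,v in(('c1',354,265),('c2',405,213)):
    p=ray('top0',u,v,.008);print(n,p,np.hypot(*p[:2]))
```

```text
key [0.54833193 0.00819351 0.01      ] 0.5483931459535841
k2 [0.7765462  0.19577903 0.01      ] 0.8008454445272482
k3 [0.65652618 0.24319336 0.01      ] 0.700121154824551
c1 [ 0.50031413 -0.10356153  0.008     ] 0.5109199696668898
c2 [ 0.62674159 -0.23585509  0.008     ] 0.6696511308456083
```

View pics/crop1.png

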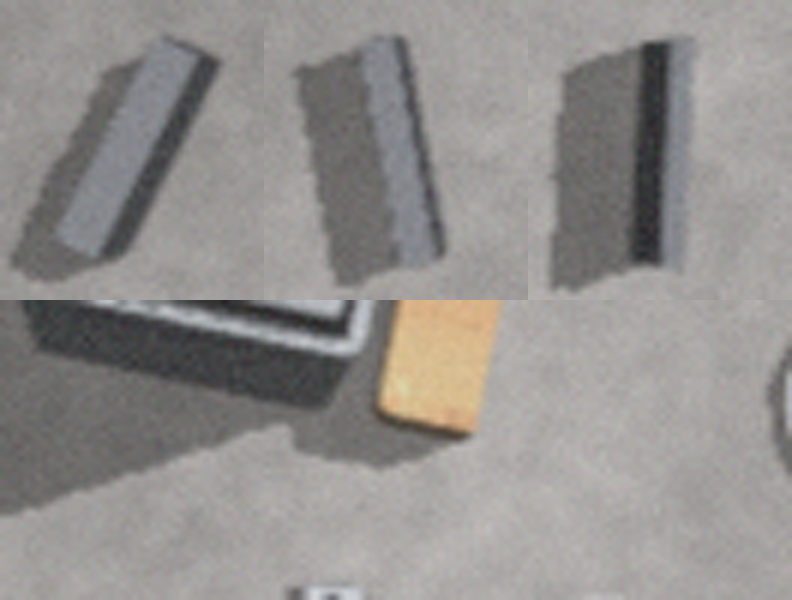

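The top-face widths read about 18, 15 and 11 mm from left to right, so the middle spacer is the one at (231,281). The upright's front and the gap mouth are near (317,214).

```bash
cat >> h.py <<'E'
def pose():
    s=robot.get_state();return s['position'],R.from_quat(s['eef_rot']),s
def plan(p,Rt,p0=None,R0=None):
    """shift in the current tool frame; turn (tool frame, deg); shift if turned first"""
    if p0 is None:p0,R0,_=pose()
    d=np.asarray(p)-p0
    print('shift mm',(R0.inv().apply(d)*1e3).round(1),'turn',np.degrees((R0.inv()*Rt).as_rotvec()).round(2),'shift after turn',(Rt.inv().apply(d)*1e3).round(1))
def down(yaw,lean=np.eye(3)):
    """tool pointing down with jaw (tool y) axis at angle yaw from world x"""
    y=np.array([np.cos(yaw),np.sin(yaw),0]);z=np.array([0,0,-1.])
    return R.from_matrix(lean@np.column_stack([np.cross(y,z),y,z]))
E
python3 - <<'E'
from h import *
f=lambda u,v,z:ray('top0',u,v,z).round(4)
print('upright front',f(317,213.7,.04),f(332.7,217,.04),'bin corner',f(314.3,203.3,.179))
s=f(231.4,281,.04);a,b=f(209+118/6,256+41/6,.04),f(209+151/6,256+258/6,.04);print('mid',s,a,b,np.linalg.norm(a-b),np.degrees(np.arctan2(*(a-b)[1::-1])))
print('key ax',f(309,244,.01),f(307,269,.006))
p=robot.camera_params('wrist');p0,R0,_=pose();V=p['view'];c=-V[:3,:3].T@V[:3,3]
print('cam in tool',R0.inv().apply(c-p0),'fwd',R0.inv().apply(V[2,:3]),p['fx'])
plan([.50,.005,.20],down(np.radians(90)))
E
```

```text
upright front [ 0.6246 -0.0133  0.04  ] [ 0.616  -0.0508  0.04  ] bin corner [0.6298 0.0053 0.179 ]
mid [0.4678 0.1931 0.04  ] [0.5104 0.1996 0.04  ] [0.4262 0.1865 0.04  ] 0.08521296849658501 8.843290989173575
key ax [0.5532 0.0056 0.01  ] [0.4923 0.0117 0.006 ]
cam in tool [ 8.52732327e-02 -1.41042745e-05 -1.42696108e-01] fwd [-3.27269330e-01  3.39354132e-04  9.44931040e-01] 345.9476035863269
shift mm [-476.8 -524.    31.3] turn [-7.000e-02 -1.000e-02 -1.695e+01] shift after turn [-303.3 -640.3   30.7]
```

```bash
r='python3 -m jog'
python3 -m jog '[[0,[-26,-29,1.7],[0,0,0]],[0,[-26,-29,1.7],[0,0,0]],[0,[-26,-29,1.7],[0,0,0]],[0,[-26,-29,1.7],[0,0,0]],[0,[-26,-29,1.7],[0,0,0]]]' 30
python3 -m jog '[[0,[-26,-29,1.7],[0,0,0]],[0,[-26,-29,1.7],[0,0,0]],[0,[-26,-29,1.7],[0,0,0]],[0,[-26,-29,1.7],[0,0,0]],[0,[-26,-29,1.7],[0,0,0]]]'
python3 -m jog '[[0,[-26,-29,1.7],[0,0,0]],[0,[-26,-29,1.7],[0,0,0]],[0,[-26,-29,1.7],[0,0,0]],[0,[-26,-29,1.7],[0,0,0]],[0,[-26,-29,1.7],[0,0,0]]]'
python3 -m jog '[[0,[-26,-29,1.7],[0,0,0]],[0,[-26,-29,1.7],[0,0,0]],[0,[0,0,0],[0,0,-5.7]],[0,[0,0,0],[0,0,-5.7]],[0,[0,0,0],[0,0,-5.7]]]'
python3 - <<'E'
from h import *
plan([.50,.005,.20],down(np.radians(90)))
E
```

```text
time: 0.52
position: [0.2792, 0.4671, 0.2224]
eef_rot: [0.147, 0.989, -0.0, -0.0]
ft_force: [2.1, 0.1, -0.2]
width: 0.0856
time: 0.93
position: [0.3612, 0.2905, 0.2142]
eef_rot: [0.147, 0.989, 0.0, -0.0]
ft_force: [1.1, -0.1, 1.0]
width: 0.0855
time: 1.35
position: [0.4432, 0.1139, 0.2058]
eef_rot: [0.147, 0.989, 0.0, 0.0]
ft_force: [1.6, 0.9, -0.1]
width: 0.0855
time: 1.77
position: [0.4758, 0.0444, 0.2022]
eef_rot: [-0.003, 1.0, -0.0, -0.0]
ft_force: [-0.1, 0.2, 0.1]
width: 0.0855
shift mm [-24.  -39.5   2.2] turn [-0.02 -0.03  0.33] shift after turn [-24.2 -39.4   2.2]
```

```bash
python3 -m jog '[[0,[-12,-20,0],[0,0,0]],[0,[-12,-20,0],[0,0,0]],[0,[0,0,0],[0,0,0]]]'
python3 - <<'E'
from h import *
im=snap('wrist','w1');cv2.imwrite('pics/w1b.png',cv2.resize(cv2.convertScaleAbs(im[:,:,::-1],alpha=1.4),(800,600),interpolation=cv2.INTER_CUBIC))
E
```

```text
time: 2.02
position: [0.5013, 0.0019, 0.2025]
eef_rot: [0.0, 1.0, -0.001, 0.0]
ft_force: [-0.8, -0.3, -0.3]
width: 0.0855
```

View pics/w1b.png

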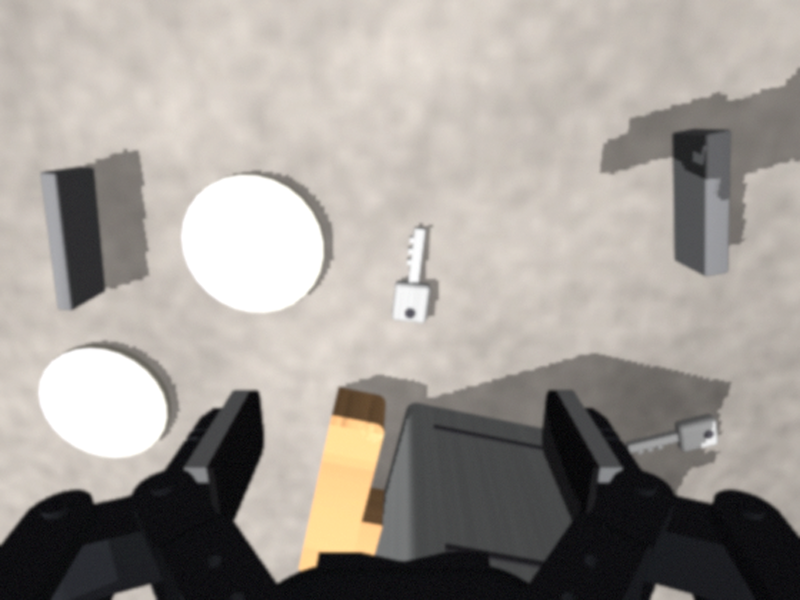

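The wrist view (scaled by 1.43) shows the key head at (412,302) with its blade end at (421,226), the target coaster at (103,402) and the mid spacer top around (717,200). The upright's top front edge runs from (333,416) to (384,424).

Run:
```python
from h import *
s=1.4286
g=lambda u,v,z:ray('w1',u/s,v/s,z).round(4)
k,t=g(412,302.5,.01),g(421,226,.006);print('key',k,t,np.linalg.norm(k-t)); a=np.degrees(np.arctan2(*(t-k)[1::-1]));print('key yaw',a)
im,_,_=load('w1');m=(im.min(2)>200).astype(np.uint8)
n,l,st,ce=cv2.connectedComponentsWithStats(m)
for i in range(1,n):
    if st[i,4]>2000:
        q=cv2.findContours((l==i).astype(np.uint8),0,2)[0][0][:,0].astype(float)
        P=np.array([ray('w1',u,v,.008)[:2] for u,v in q]);print('coaster',cv2.minEnclosingCircle(P.astype(np.float32)),P.mean(0))
print('upright',g(333,416,.04),g(384,424,.04))
x=np.array([g(717,132,.04),g(717.5,273,.04)]);print('mid',x,np.linalg.norm(x[0]-x[1]),x.mean(0),g(705,210,.04)-g(729,210,.04))
yaw=np.radians(a+90-360 if a+90>180 else a+90)
plan([k[0],k[1],.02],down(yaw if yaw>0 else yaw+np.pi))
```

```text
key [0.5411 0.0089 0.01  ] [0.4858 0.0148 0.006 ] 0.0557575107048369
key yaw 173.91010593693167
upright [ 0.6168 -0.0476  0.04  ] [ 0.6234 -0.0111  0.04  ]
mid [[0.4226 0.1867 0.04  ]
 [0.5092 0.2052 0.04  ]] 0.0885539948280144 [0.4659  0.19595 0.04   ] [ 0.     -0.0149  0.    ]
shift mm [-40.7   5.6 182.2] turn [-0.05 -0.01  6.08] shift after turn [-39.9   9.8 182.3]
```

```bash
python3 -m jog '[[0,[0,0,0],[0,0,6]],[0,[-20,5,0],[0,0,0]],[0,[-20,5,0],[0,0,0]],[0,[0,0,38],[0,0,0]],[0,[0,0,38],[0,0,0]]]'
python3 -m jog '[[0,[0,0,38],[0,0,0]],[0,[0,0,38],[0,0,0]],[0,[0,0,28],[0,0,0]],[0,[0,0,16],[0,0,0]],[0,[0,0,0],[0,0,0]]]'
python3 - <<'E'
from h import *
im,_,_=load('w1')
m=(im.min(2)>155).astype(np.uint8)
n,l,st,ce=cv2.connectedComponentsWithStats(m)
for i in range(1,n):
    if st[i,4]>2000 and st[i,4]<12000:
        q=cv2.findContours((l==i).astype(np.uint8),0,2)[0][0][:,0].astype(float)
        P=np.array([ray('w1',u,v,.008)[:2] for u,v in q]);print('coaster',cv2.minEnclosingCircle(P.astype(np.float32)),P.mean(0))
plan([.5411,.0089,.004],down(np.radians(83.9)))
E
```

```text
time: 2.48
position: [0.5426, 0.0122, 0.1266]
eef_rot: [0.051, 0.999, 0.001, 0.002]
ft_force: [0.4, 0.6, -0.8]
width: 0.0852
time: 2.9
position: [0.5382, 0.0115, 0.0031]
eef_rot: [0.051, 0.999, -0.001, -0.003]
ft_force: [-0.4, -0.9, -0.2]
width: 0.0857
coaster ((0.5003573894500732, -0.10378073155879974), 0.04976925626397133) [ 0.50034559 -0.10424936]
coaster ((0.6280853748321533, -0.23394520580768585), 0.04979590326547623) [ 0.62607014 -0.23591554]
shift mm [-3.2 -2.3 -0.9] turn [-0.09 -0.32  0.28] shift after turn [-3.2 -2.2 -0.9]
```

```bash
python3 -m jog '[[0,[-3,-2.2,0],[0,0,0]],[1,[0,0,0],[0,0,0]],[1,[0,0,0],[0,0,0]],[1,[0,0,0],[0,0,0]],[1,[0,0,0],[0,0,0]]]' 30
python3 -m jog '[[1,[0,0,0],[0,0,0]],[1,[0,0,0],[0,0,0]],[1,[0,0,0],[0,0,0]]]'
python3 - <<'E'
from h import *
p,q,s=pose();print(p,s['width'])
# key rel to tcp: assume centred at TCP; carry to coaster
plan([.627,-.235,.05],q)
E
```

```text
time: 3.32
position: [0.544, 0.0089, 0.0074]
eef_rot: [0.051, 0.999, 0.0, 0.001]
ft_force: [-0.2, -0.3, 0.1]
width: 0.0388
time: 3.57
position: [0.5439, 0.0089, 0.0072]
eef_rot: [0.051, 0.999, 0.0, 0.0]
ft_force: [-2.6, 0.7, 10.5]
width: 0.0244
[0.54389929 0.00886783 0.00721183] 0.024393880898310637
shift mm [-107.5 -234.1  -42.8] turn [0. 0. 0.] shift after turn [-107.5 -234.1  -42.8]
```

```bash
python3 -m jog '[[1,[0,0,-20],[0,0,0]],[1,[0,0,-35],[0,0,0]],[1,[0,0,-35],[0,0,0]],[1,[0,-35,0],[0,0,0]],[1,[0,-39,0],[0,0,0]]]'
python3 -m jog '[[1,[-20,-35,0],[0,0,0]],[1,[-20,-35,0],[0,0,0]],[1,[-20,-35,0],[0,0,0]],[1,[-20,-30,0],[0,0,0]],[1,[-20,-20,0],[0,0,0]]]'
python3 -m jog '[[1,[0,0,0],[0,0,0]],[1,[0,0,0],[0,0,0]]]'
python3 - <<'E'
from h import *
snap('wrist','w2');p,q,s=pose()
plan([.627,-.235,.016],q)
E
```

```text
time: 3.98
position: [0.5377, -0.0628, 0.0986]
eef_rot: [0.048, 0.999, 0.001, 0.002]
ft_force: [0.4, -0.3, -2.1]
width: 0.0245
time: 4.4
position: [0.6195, -0.2334, 0.0969]
eef_rot: [0.052, 0.999, -0.001, 0.0]
ft_force: [-0.1, 1.0, 0.5]
width: 0.0243
time: 4.57
position: [0.6197, -0.231, 0.0962]
eef_rot: [0.052, 0.999, -0.0, -0.0]
ft_force: [0.4, 1.3, -1.0]
width: 0.0245
shift mm [-8.3 -4.6 80.1] turn [0. 0. 0.] shift after turn [-8.3 -4.6 80.1]
```

View pics/w2.png

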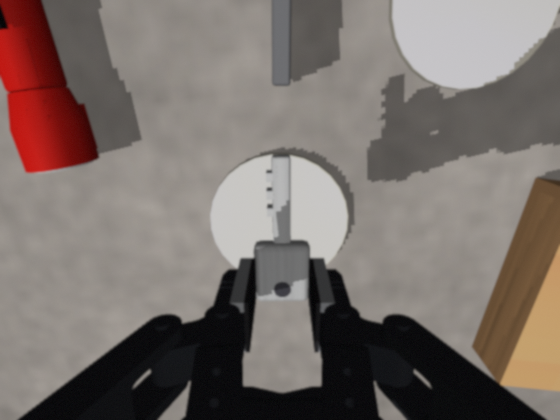

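The key is held level, head at (282,270), blade over the coaster (280,215). I lower it onto the coaster.

```bash
python3 -m jog '[[1,[-8,-4.5,0],[0,0,0]],[1,[0,0,35],[0,0,0]],[1,[0,0,30],[0,0,0]],[1,[0,0,12],[0,0,0]],[1,[0,0,3],[0,0,0]]]'
python3 -m jog '[[1,[0,0,0],[0,0,0]],[1,[0,0,0],[0,0,0]]]'
```

```text
time: 5.03
position: [0.626, -0.2333, 0.0143]
eef_rot: [0.05, 0.999, 0.0, -0.002]
ft_force: [-0.2, 1.1, 0.8]
width: 0.0244
time: 5.2
position: [0.6279, -0.2349, 0.0178]
eef_rot: [0.051, 0.999, -0.0, 0.001]
ft_force: [1.2, 0.4, -0.1]
width: 0.0242
```

```bash
python3 -m jog '[[1,[0,0,1.5],[0,0,0]],[1,[0,0,1],[0,0,0]],[1,[0,0,0],[0,0,0]],[1,[0,0,0],[0,0,0]]]'
python3 -m jog '[[0.5,[0,0,0],[0,0,0]],[0.4,[0,0,0],[0,0,0]],[0.4,[0,0,0],[0,0,0]],[0.4,[0,0,0],[0,0,0]],[0.4,[0,0,0],[0,0,0]]]'
python3 -m jog '[[0.4,[0,0,-15],[0,0,0]],[0.2,[0,0,-35],[0,0,0]],[0,[0,0,-35],[0,0,0]],[0,[0,0,-35],[0,0,0]],[0,[0,0,-35],[0,0,0]]]'
python3 -m jog '[[0,[20,0,-30],[0,0,0]],[0,[0,0,0],[0,0,0]]]'
python3 - <<'E'
from h import *
snap('wrist','w3')
# mid spacer: centre and its x-axis yaw
c=[.466,.196];yaw=np.arctan2(.0185,.0866);print(np.degrees(yaw))
plan([c[0],c[1],.22],down(yaw+np.pi/2))
E
```

```text
time: 5.53
position: [0.6274, -0.2347, 0.0145]
eef_rot: [0.051, 0.999, -0.0, 0.0]
ft_force: [-0.7, -0.3, -0.1]
width: 0.024
time: 5.95
position: [0.6271, -0.2347, 0.0139]
eef_rot: [0.051, 0.999, -0.0, -0.0]
ft_force: [-0.1, -0.2, -0.5]
width: 0.051
time: 6.37
position: [0.6268, -0.2349, 0.1718]
eef_rot: [0.051, 0.999, -0.0, 0.0]
ft_force: [1.3, 0.4, 0.3]
width: 0.0854
time: 6.53
position: [0.6071, -0.2345, 0.2063]
eef_rot: [0.052, 0.999, -0.001, 0.004]
ft_force: [1.1, -0.6, -0.3]
width: 0.0853
12.058605473945851
shift mm [184.9 412.8 -17.5] turn [ -0.07   0.32 -17.99] shift after turn [ 48.5 449.8 -16.4]
```

View pics/w3.png

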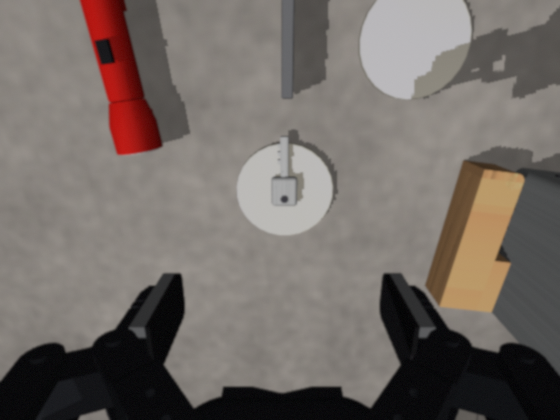

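The key lies on the coaster with its head at (285,191), and the coaster centre is at about (285,189). Next I take one look at the bay mouth on the way to the spacer.

```bash
python3 -m jog '[[0,[0,0,0],[0,0,6]],[0,[7,39,0],[0,0,0]],[0,[7,39,0],[0,0,0]],[0,[7,39,0],[0,0,0]],[0,[7,39,0],[0,0,0]]]'
python3 -m jog '[[0,[0,39,0],[0,0,0]],[0,[0,30,0],[0,0,0]],[0,[0,0,0],[0,0,0]],[0,[0,0,0],[0,0,0]]]'
python3 - <<'E'
from h import *
im=snap('wrist','w4');p,q,s=pose()
c=proj('w4',[.625,-.01,.03]).astype(int);print(c)
u,v=max(0,c[0]-90),max(0,c[1]-70);print(u,v)
cv2.imwrite('pics/w4c.png',cv2.resize(cv2.convertScaleAbs(im[v:v+140,u:u+190,::-1],alpha=1.5),None,fx=4,fy=4,interpolation=cv2.INTER_CUBIC))
E
```

```text
time: 7.0
position: [0.6114, -0.0725, 0.1989]
eef_rot: [0.104, 0.995, -0.0, -0.0]
ft_force: [1.3, 0.3, 0.6]
width: 0.0853
time: 7.33
position: [0.626, -0.0044, 0.1986]
eef_rot: [0.101, 0.995, 0.0, -0.0]
ft_force: [-0.0, -0.9, -0.2]
width: 0.0855
[275 181]
185 111
```

View pics/w4c.png

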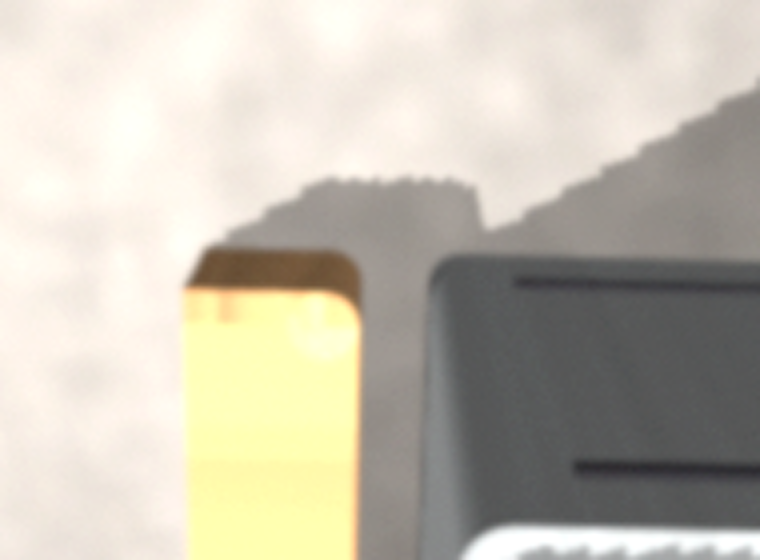

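The crop shows the gap mouth well: upright top left edge x≈184 to 188, right edge x≈360 to 357 and front edge y≈290. The bin's foot corner is near (432,265).

Run:
```python
from h import *
g=lambda u,v,z:ray('w4',185+u/4,111+v/4,z)[:2]
L=[g(184,300,.04),g(188,555,.04)];Rr=[g(360,340,.04),g(357.5,555,.04)]
for a,b in(L,Rr):d=b-a;print('edge',a,b,np.degrees(np.arctan2(d[1],d[0])))
fa,fb=g(184,290,.04),g(320,290.5,.04);d=fb-fa;print('front',fa,fb,np.degrees(np.arctan2(d[1],d[0]))-90)
y0=np.mean([np.degrees(np.arctan2(*(b-a)[::-1])) for a,b in(L,Rr)])
for yaw in(y0,):
    th=np.radians(yaw);X=np.array([np.cos(th),np.sin(th)]);Y=np.array([-X[1],X[0]])
    x=np.mean([fa@X,fb@X]); yl=np.mean([p@Y for p in L]);yr=np.mean([p@Y for p in Rr]);print('width',yr-yl)
    ym=(yl+yr)/2+.0285
    o=x*X+ym*Y;print('yaw',yaw,'origin',o)
    for P in([0,8.5,0],[0,16.5,0],[0,-8.5,40],[20,-8.5,40],[0,-48.5,40],[50,8.5,0],[90,0,40]):
        w=o+P[0]/1e3*X+P[1]/1e3*Y;print(P,((proj('w4',[*w,P[2]/1e3])-[185,111])*4).round())
    
    _,q,_=pose()
    c=np.array([.466,.196]);sy=np.arctan2(.0185,.0866)
    gpt=c-.030*np.array([np.cos(sy),np.sin(sy)]);print('grasp',gpt)
    plan([*gpt,.10],down(sy+np.pi/2))
```

```text
edge [ 0.61871672 -0.04964628] [ 0.68101726 -0.06449969] -13.409859869937069
edge [ 0.63598228 -0.01256494] [ 0.68919582 -0.02439279] -12.53149592614928
front [ 0.61643898 -0.04906683] [ 0.62269178 -0.01899748] -11.747021527835741
width 0.04046488570876354
yaw -12.970677898043174 origin [ 0.62699044 -0.00179544]
[0, 8.5, 0] [431. 251.]
[0, 16.5, 0] [462. 252.]
[0, -8.5, 40] [361. 293.]
[20, -8.5, 40] [359. 376.]
[0, -48.5, 40] [184. 289.]
[50, 8.5, 0] [424. 435.]
[90, 0, 40] [388. 644.]
grasp [0.43666197 0.18973264]
shift mm [225.2 153.4  98.8] turn [ -0.03  -0.05 -23.85] shift after turn [144.  231.3  98.7]
```

```bash
python3 -m jog '[[0,[35,0,0],[0,0,0]],[0,[35,15,0],[0,0,0]],[0,[32,25,0],[0,0,0]],[0,[32,25,0],[0,0,0]],[0,[32,25,0],[0,0,0]]]' 40
python3 -m jog '[[0,[32,25,0],[0,0,-6]],[0,[27,38,0],[0,0,-6]],[0,[0,0,0],[0,0,-6]],[0,[0,0,30],[0,0,-6]],[0,[0,0,30],[0,0,0]]]'
python3 -m jog '[[0,[0,0,0],[0,0,0]],[0,[0,0,0],[0,0,0]]]'
python3 - <<'E'
from h import *
im=snap('wrist','w5')
sy=np.arctan2(.0185,.0866)
plan([.4367,.1897,.009],down(sy+np.pi/2))
E
```

```text
time: 7.8
position: [0.4807, 0.1146, 0.1989]
eef_rot: [0.105, 0.994, -0.0, 0.0]
ft_force: [1.2, 1.8, 0.7]
width: 0.0857
time: 8.22
position: [0.4363, 0.1827, 0.1396]
eef_rot: [-0.109, 0.994, 0.001, 0.002]
ft_force: [1.2, 1.0, -0.9]
width: 0.0852
time: 8.38
position: [0.435, 0.1811, 0.1386]
eef_rot: [-0.104, 0.995, -0.001, -0.001]
ft_force: [0.1, -0.1, 0.3]
width: 0.0852
shift mm [ -2.6   7.7 130.6] turn [-0.04 -0.04 -0.08] shift after turn [ -2.5   7.6 130.6]
```

View pics/w5.png

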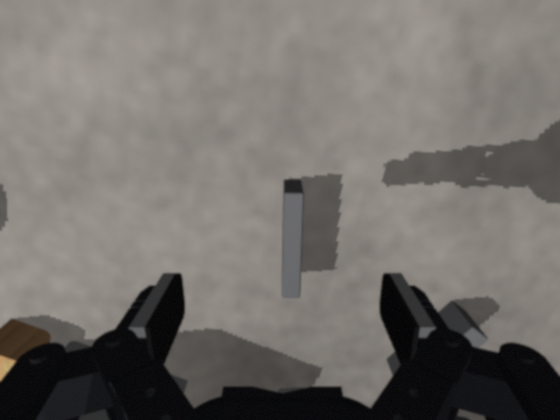

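The spacer is nicely centred: top face from (293,193) to (290,297).

Run:
```python
from h import *
a,b=ray('w5',293,193,.04),ray('w5',290.5,297,.04);d=b-a;print(a,b,np.linalg.norm(d));c=(a+b)/2
sy=np.arctan2(d[1],d[0]);print(c,np.degrees(sy),'width',np.linalg.norm(ray('w5',282,245,.04)-ray('w5',302,245,.04)))
print('thick',ray('top0',166,245,.04))
g=c-.030*np.array([np.cos(sy),np.sin(sy),0])
plan([g[0],g[1],.009],down(sy+np.pi/2))
```

```text
[0.42320523 0.18720419 0.04      ] [0.50996218 0.20463225 0.04      ] 0.08849014864537678
[0.46658371 0.19591822 0.04      ] 11.358610593866267 width 0.015389776046536888
thick [0.55480073 0.34952497 0.04      ]
shift mm [ -3.1   7.9 130.6] turn [-0.04 -0.04  0.62] shift after turn [ -3.    7.9 130.6]
```

```bash
python3 -m jog '[[0,[-3,8,0],[0,0,0.6]],[0,[0,0,38],[0,0,0]],[0,[0,0,38],[0,0,0]],[0,[0,0,36],[0,0,0]],[0,[0,0,18],[0,0,0]]]' 40
python3 -m jog '[[0,[0,0,0],[0,0,0]],[1,[0,0,0],[0,0,0]],[1,[0,0,0],[0,0,0]],[1,[0,0,0],[0,0,0]],[1,[0,0,0],[0,0,0]]]'
python3 -m jog '[[1,[0,0,0],[0,0,0]],[1,[0,0,0],[0,0,0]],[1,[0,0,0],[0,0,0]],[1,[0,0,0],[0,0,0]]]'
python3 - <<'E'
from h import *
p,q,s=pose();print(s['width'],p)
th=np.radians(-12.7);X=np.array([np.cos(th),np.sin(th)]);o=np.array([.627,-.0018])
t=o-.090*X   # grasp point 75 behind the front end: front 15 mm before mouth
plan([*t,p[2]+.05],down(th+np.pi/2))
E
```

```text
time: 8.85
position: [0.4364, 0.1917, 0.007]
eef_rot: [-0.1, 0.995, -0.0, -0.0]
ft_force: [-1.2, -1.1, -0.4]
width: 0.0855
time: 9.27
position: [0.4375, 0.192, 0.0105]
eef_rot: [-0.101, 0.995, 0.001, 0.001]
ft_force: [-0.3, -0.1, -1.0]
width: 0.0385
time: 9.6
position: [0.437, 0.1916, 0.0098]
eef_rot: [-0.101, 0.995, 0.0, 0.0]
ft_force: [-3.2, -0.7, 15.2]
width: 0.0141
0.014084263093243916 [0.43697461 0.19162808 0.00976122]
shift mm [ -65.4 -190.6  -50.1] turn [ 0.05  0.05 24.26] shift after turn [-137.9 -146.9  -50. ]
```

```bash
python3 -m jog '[[1,[0,0,-15],[0,0,0]],[1,[0,0,-35],[0,0,0]],[1,[0,0,0],[0,0,6]],[1,[0,0,0],[0,0,6]],[1,[0,0,0],[0,0,6]]]'
python3 -m jog '[[1,[0,0,0],[0,0,6.2]],[1,[-25,-29,0],[0,0,0]],[1,[-25,-29,0],[0,0,0]],[1,[-25,-29,0],[0,0,0]],[1,[-25,-29,0],[0,0,0]]]'
python3 -m jog '[[1,[-15,-29,0],[0,0,0]],[1,[0,0,0],[0,0,0]],[1,[0,0,0],[0,0,0]]]'
python3 - <<'E'
from h import *
im=snap('wrist','w6');p,q,s=pose();print(s['width'],p)
th=np.radians(-12.7);X=np.array([np.cos(th),np.sin(th)]);o=np.array([.627,-.0018]);t=o-.090*X
plan([*t,.0108],down(th+np.pi/2))
cv2.imwrite('pics/w6b.png',cv2.convertScaleAbs(im[:,:,::-1],alpha=1.5))
E
```

```text
time: 10.02
position: [0.4369, 0.1916, 0.0598]
eef_rot: [0.059, 0.998, 0.001, 0.0]
ft_force: [-0.6, -0.4, -1.5]
width: 0.0143
time: 10.43
position: [0.5093, 0.055, 0.0592]
eef_rot: [0.11, 0.994, 0.0, 0.0]
ft_force: [1.6, 0.9, -1.4]
width: 0.0144
time: 10.68
position: [0.5173, 0.0224, 0.0591]
eef_rot: [0.112, 0.994, -0.0, 0.0]
ft_force: [-0.2, 1.2, -1.9]
width: 0.0144
0.014433928249512683 [0.51694674 0.02399999 0.05900644]
shift mm [-23.   -1.   48.2] turn [ 0.   -0.01 -0.05] shift after turn [-23.   -1.   48.2]
```

View pics/w6b.png

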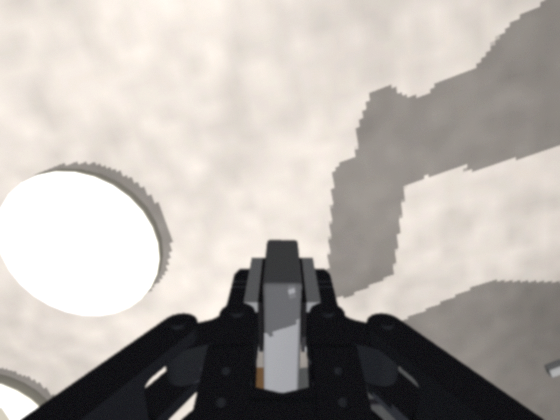

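```bash
python3 -m jog '[[1,[-5,-1,30],[0,0,0]],[1,[-8,0,15],[0,0,0]],[1,[-10,0,3],[0,0,0]],[1,[0,0,0],[0,0,0]],[1,[0,0,0],[0,0,0]]]'
python3 - <<'E'
from h import *
p,q,s=pose();print(s['width'],s['ft_force'].round(1),p)
th=np.radians(-12.7);X=np.array([np.cos(th),np.sin(th)]);Y=np.array([-X[1],X[0]]);o=np.array([.627,-.0018])
print('bay grip',(p[:2]-o)@X,(p[:2]-o)@Y)
im=snap('top','t1');cv2.imwrite('pics/t1c.png',cv2.resize(cv2.convertScaleAbs(im[170:270,260:360,::-1],alpha=1.5),None,fx=6,fy=6,interpolation=cv2.INTER_CUBIC))
plan([*(o-.049*X),.0105],down(th+np.pi/2))
E
```

```text
time: 11.15
position: [0.5393, 0.0197, 0.0108]
eef_rot: [0.109, 0.994, 0.0, -0.0]
ft_force: [0.2, 0.0, -0.8]
width: 0.0146
0.014566993324873883 [ 0.2  0.  -0.8] [0.53926136 0.0197186  0.01082641]
bay grip -0.09032286077867596 0.0017031278207287857
shift mm [-41.3  -1.7   0.5] turn [ 0.01 -0.02  0.13] shift after turn [-41.3  -1.6   0.5]
```

```bash
python3 -m jog '[[1,[0,-1.7,0],[0,0,0]],[1,[0,0,0],[0,0,0]],[1,[-8,0,0],[0,0,0]],[1,[-8,0,0],[0,0,0]],[1,[-6,0,0],[0,0,0]]]'
python3 -m jog '[[1,[-5,0,0],[0,0,0]],[1,[-5,0,0],[0,0,0]],[1,[-5,0,0],[0,0,0]],[1,[-4,0,0],[0,0,0]],[1,[0,0,0],[0,0,0]]]'
python3 - <<'E'
from h import *
p,q,s=pose();print(s['width'],s['ft_force'].round(1),p)
th=np.radians(-12.7);X=np.array([np.cos(th),np.sin(th)]);Y=np.array([-X[1],X[0]]);o=np.array([.627,-.0018])
print('bay grip',(p[:2]-o)@X,(p[:2]-o)@Y)
E
```

```text
time: 11.62
position: [0.5618, 0.012, 0.0112]
eef_rot: [0.11, 0.994, 0.0, 0.0]
ft_force: [-0.3, -0.5, -0.2]
width: 0.0142
time: 12.03
position: [0.5797, 0.0076, 0.0109]
eef_rot: [0.11, 0.994, -0.0, 0.0]
ft_force: [-0.5, -0.0, -0.9]
width: 0.0148
0.014761266450920284 [-0.5 -0.  -0.9] [0.57971705 0.00763801 0.01089098]
bay grip -0.04820106314505203 -0.0011878691506605442
```

```bash
python3 -m jog '[[0.6,[0,0,0],[0,0,0]],[0.5,[0,0,0],[0,0,0]],[0.5,[0,0,0],[0,0,0]],[0.5,[0,0,-20],[0,0,0]],[0.5,[0,0,-40],[0,0,0]]]'
python3 -m jog '[[1,[20,0,-30],[0,0,0]],[1,[20,0,0],[0,-7,0]],[1,[0,0,0],[0,-7,0]],[1,[0,0,0],[0,-7,0]],[1,[0,0,0],[0,-7,0]]]'
python3 -m jog '[[1,[0,0,0],[0,-7,0]],[1,[0,0,0],[0,0,0]],[1,[0,0,0],[0,0,0]]]' 60
cat >> h.py <<'E'
th=np.radians(-12.7);X=np.array([np.cos(th),np.sin(th)]);Y=np.array([-X[1],X[0]]);o=np.array([.627,-.0018])
E
python3 - <<'E'
from h import *
p,q,s=pose();print(s['width'],s['joints'].round(2),q.as_matrix()[:,2].round(3))
im=snap('wrist','w7');cv2.imwrite('pics/w7b.png',cv2.convertScaleAbs(im[:,:,::-1],alpha=1.5))
print('bay',(p[:2]-o)@X,(p[:2]-o)@Y,p[2])
plan([*(o-.09*X),.015],q)
E
```

```text
time: 12.45
position: [0.5761, 0.0079, 0.0682]
eef_rot: [0.11, 0.994, -0.001, -0.003]
ft_force: [-0.1, 1.0, 0.6]
width: 0.043
time: 12.87
position: [0.5356, 0.0137, 0.0992]
eef_rot: [0.108, 0.976, -0.029, 0.187]
ft_force: [-0.8, -1.6, -0.1]
width: 0.0004
time: 13.12
position: [0.5374, 0.0038, 0.0995]
eef_rot: [0.113, 0.973, -0.041, 0.194]
ft_force: [-0.5, -0.3, -0.7]
width: 0.0001
7.015626375990496e-05 [-0.76  0.28  0.56  2.33  0.26  0.24  0.86] [ 0.369 -0.124 -0.921]
bay -0.08867768798074949 -0.014269829034082734 0.09945314846853022
shift mm [34.5 17.5 76.6] turn [-0.01  0.01 -0.06] shift after turn [34.5 17.5 76.6]
```

View pics/w7b.png

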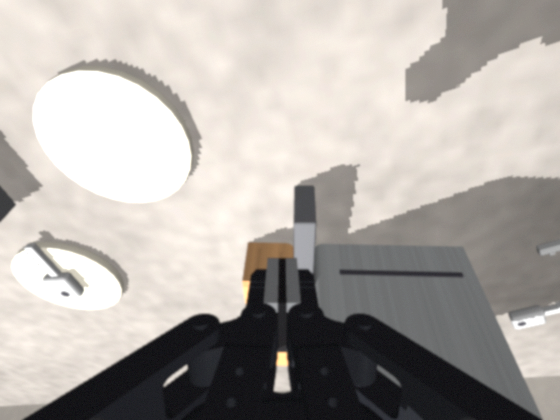

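The spacer stands in the mouth: rear face at (304,188) to (304,222), top running into the gap. The tilt stopped at 23° near the joint limits, so I will push first and add lean farther out.

```bash
python3 -m jog '[[1,[7,8.5,15],[0,0,0]],[1,[7,9,15],[0,0,0]],[1,[7,0,15],[0,0,0]],[1,[7,0,15],[0,0,0]],[1,[6,0,15],[0,0,0]]]'
python3 -m jog '[[1,[0,0,0],[0,0,0]],[1,[0,0,0],[0,0,0]]]'
python3 - <<'E'
from h import *
for u,v in((304,222),):
    r=ray('w7',u,v,.04)[:2]-o;print('rear end bay',r@X,r@Y)
p,q,s=pose();print(s['ft_force'].round(1),s['joints'].round(2),q.as_matrix()[:,2].round(3))
print('bay',(p[:2]-o)@X,(p[:2]-o)@Y,p[2])
plan([*(o-.04*X),.015],q)
E
```

```text
time: 13.58
position: [0.5389, 0.0151, 0.04]
eef_rot: [0.115, 0.973, -0.047, 0.192]
ft_force: [0.2, 0.3, 0.7]
width: 0.0002
time: 13.75
position: [0.5384, 0.0144, 0.0402]
eef_rot: [0.115, 0.973, -0.047, 0.192]
ft_force: [-0.3, -0.5, -0.8]
width: 0.0002
rear end bay -0.0651579294275069 -0.0022656823935486847
[-0.3 -0.5 -0.8] [-0.55  0.39  0.29  2.34  0.88  0.16  0.18] [ 0.363 -0.135 -0.922]
bay -0.08997838223270159 -0.003713565133750627 0.0402210927932653
shift mm [-36.4   6.1  42.2] turn [0. 0. 0.] shift after turn [-36.4   6.1  42.2]
```

```bash
python3 -m jog '[[1,[0,0,0],[0,7,0]],[1,[0,0,0],[0,5,0]],[1,[0,0,0],[0,0,0]]]'
python3 - <<'E'
from h import *
p,q,s=pose();print(s['joints'].round(2),q.as_matrix()[:,2].round(3))
print('bay',(p[:2]-o)@X,(p[:2]-o)@Y,p[2])
plan([*(o-.09*X),.015],q)
E
```

```text
time: 14.0
position: [0.542, 0.0101, 0.0376]
eef_rot: [0.119, 0.979, -0.048, 0.158]
ft_force: [0.1, -0.2, -0.2]
width: -0.0003
[-0.32  0.39  0.06  2.27  0.72  0.28  0.38] [ 0.299 -0.133 -0.945]
bay -0.08556177296181926 -0.007064105816932705 0.03764099170433526
shift mm [11.6  8.2 19.5] turn [0. 0. 0.] shift after turn [11.6  8.2 19.5]
```

```bash
python3 -m jog '[[1,[5,4,10],[0,0,0]],[1,[5,4,10],[0,0,0]],[1,[0,0,0],[0,0,0]],[1,[0,0,0],[0,0,0]]]'
python3 - <<'E'
from h import *
p,q,s=pose();print(s['joints'].round(2),q.as_matrix()[:,2].round(3),q.as_matrix()[:,1].round(3))
print('bay',(p[:2]-o)@X,(p[:2]-o)@Y,p[2])
plan([*(o-.075*X-.001*Y),.016],q)
plan([*(o-.045*X-.001*Y),.016],q)
E
```

```text
time: 14.33
position: [0.5392, 0.0184, 0.0142]
eef_rot: [0.117, 0.979, -0.05, 0.159]
ft_force: [-1.1, -0.5, 0.7]
width: 0.0
[-0.41  0.45  0.14  2.29  0.81  0.22  0.27] [ 0.3   -0.135 -0.944] [ 0.245  0.968 -0.06 ]
bay -0.09009702560388114 0.0004390736038890064 0.01422129337912217
shift mm [-14.9  -1.2   3.3] turn [0. 0. 0.] shift after turn [-14.9  -1.2   3.3]
shift mm [-43.3  -0.4  12.9] turn [0. 0. 0.] shift after turn [-43.3  -0.4  12.9]
```

```bash
python3 -m jog '[[1,[-8,-1,2],[0,0,0]],[1,[-8,0,2.5],[0,0,0]],[1,[-8,0,2.5],[0,0,0]],[1,[-8,0,2.5],[0,0,0]],[1,[-8,0,2.5],[0,0,0]]]'
python3 - <<'E'
from h import *
p,q,s=pose();print(s['ft_force'].round(1),q.as_matrix()[:,2].round(3),p[2])
print('bay',(p[:2]-o)@X,(p[:2]-o)@Y,p[2])
D=down(th+np.pi/2)*R.from_rotvec([0,np.radians(-36),0])
plan([*(o-.03*X-.001*Y),.016],D)
E
```

```text
time: 14.75
position: [0.5808, 0.0068, 0.0163]
eef_rot: [0.118, 0.979, -0.049, 0.16]
ft_force: [-0.5, 0.1, 0.7]
width: -0.0002
[-0.5  0.1  0.7] [ 0.301 -0.134 -0.944] 0.01626862610002341
bay -0.04696215615202874 -0.001734238729460033 0.01626862610002341
shift mm [-16.    1.2   5.7] turn [ -3.72 -17.1    0.17] shift after turn [-13.6   0.7  10.2]
```

```bash
python3 -m jog '[[1,[-3,0,1],[-1.2,-5.7,0]],[1,[-3,0,1.5],[-1.2,-5.7,0]],[1,[-3,0,2],[-1.2,-5.7,0]],[1,[0,0,0],[0,0,0]]]'
python3 - <<'E'
from h import *
p,q,s=pose();print(s['ft_force'].round(1),s['joints'].round(2),q.as_matrix()[:,2].round(3),p[2])
print('bay',(p[:2]-o)@X,(p[:2]-o)@Y,p[2])
im=snap('wrist','w8');cv2.imwrite('pics/w8b.png',cv2.convertScaleAbs(im[:,:,::-1],alpha=1.5))
D=down(th+np.pi/2)*R.from_rotvec([0,np.radians(-36),0])
plan([*(o-.012*X-.001*Y),.016],D)
E
```

```text
time: 15.08
position: [0.586, -0.0031, 0.0163]
eef_rot: [0.117, 0.97, -0.061, 0.205]
ft_force: [-11.5, 10.6, 0.2]
width: 0.0001
[-11.5  10.6   0.2] [-0.35  0.48  0.11  2.25  1.28  0.22 -0.16] [ 0.383 -0.167 -0.909] 0.01625883490194241
bay -0.03970078344272422 -0.010239843434447676 0.01625883490194241
shift mm [-25.   10.1  10.9] turn [ -4.49 -11.79   0.44] shift after turn [-22.1   9.2  16.5]
```

View pics/w8b.png

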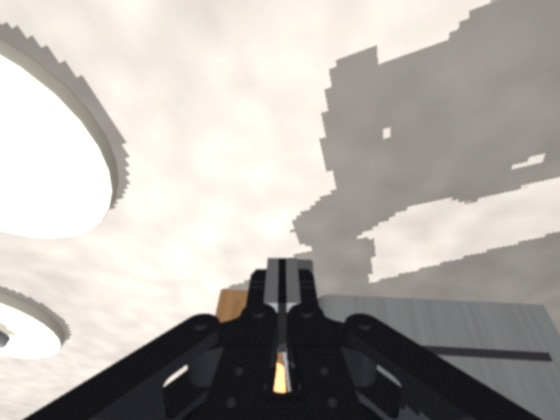

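The push drifted sideways to bay y −10 mm as the lean met the wrist limit. I back off, recentre and lean a little the other way.

```bash
python3 -m jog '[[1,[5,0,-2],[0,0,0]],[1,[0,5,0],[-2,0,0]],[1,[0,4.5,0],[-2,0,0]],[1,[0,0,0],[0,0,0]],[1,[0,0,0],[0,0,0]]]'
cat > chk.py <<'E'
from h import *
p,q,s=pose();z=q.as_matrix()[:,2];print('F',s['ft_force'].round(1),'j',s['joints'].round(2),'lean X,Y deg',np.degrees(np.arctan2([z[:2]@X,z[:2]@Y],-z[2])).round(1))
print('bay',((p[:2]-o)@X*1e3).round(1),((p[:2]-o)@Y*1e3).round(1),(p[2]*1e3).round(1))
for x in(-30,-11):plan([*(o+x/1e3*X-.001*Y),.016],q)
E
python3 chk.py
```

```text
time: 15.55
position: [0.5852, 0.0041, 0.0169]
eef_rot: [0.112, 0.971, -0.029, 0.209]
ft_force: [-0.3, -0.3, -0.7]
width: -0.0003
F [-0.3 -0.3 -0.7] j [-0.26  0.47  0.04  2.27  1.43  0.18 -0.28] lean X,Y deg [24.4 -0.8]
bay -42.1 -3.4 16.9
shift mm [-10.6   2.6   5.8] turn [0. 0. 0.] shift after turn [-10.6   2.6   5.8]
shift mm [-27.9   2.8  13.7] turn [0. 0. 0.] shift after turn [-27.9   2.8  13.7]
```

```bash
python3 -m jog '[[1,[-4,2.6,2],[0,0,0]],[1,[-4,0,2],[0,0,0]],[1,[-4,0,2],[0,0,0]],[1,[-4,0,2],[0,0,0]],[1,[0,0,0],[0,0,0]]]'; python3 chk.py
```

```text
time: 15.97
position: [0.6037, 0.0036, 0.0162]
eef_rot: [0.111, 0.971, -0.029, 0.209]
ft_force: [-0.4, 0.7, 0.4]
width: 0.0001
F [-0.4  0.7  0.4] j [-0.24  0.49  0.03  2.23  1.33  0.18 -0.17] lean X,Y deg [24.4 -0.8]
bay -23.9 0.2 16.2
shift mm [ 5.6 -1.2 -2.4] turn [0. 0. 0.] shift after turn [ 5.6 -1.2 -2.4]
shift mm [-11.7  -1.    5.5] turn [0. 0. 0.] shift after turn [-11.7  -1.    5.5]
```

```bash
python3 -m jog '[[1,[-3,-0.5,1.4],[0,0,0]],[1,[-3,-0.5,1.4],[0,0,0]],[1,[-2,0,1],[0,0,0]],[1,[0,0,0],[0,0,0]],[1,[0,0,0],[0,0,0]]]'; python3 chk.py
```

```text
time: 16.38
position: [0.6112, 0.0008, 0.0159]
eef_rot: [0.111, 0.971, -0.029, 0.209]
ft_force: [-0.6, 0.3, -0.1]
width: -0.0
F [-0.6  0.3 -0.1] j [-0.22  0.49  0.01  2.21  1.29  0.18 -0.12] lean X,Y deg [24.4 -0.7]
bay -16.0 -1.0 15.9
shift mm [12.7 -0.1 -5.9] turn [0. 0. 0.] shift after turn [12.7 -0.1 -5.9]
shift mm [-4.6  0.   1.9] turn [0. 0. 0.] shift after turn [-4.6  0.   1.9]
```

```bash
python3 -m jog '[[1,[-2,0,0.9],[0,0,0]],[1,[-1.5,0,0.7],[0,0,0]],[1,[-1,0,0.5],[0,0,0]],[1,[0,0,0],[0,0,0]],[1,[0,0,0],[0,0,0]]]'; python3 chk.py | head -2
python3 -m jog '[[1,[-1.5,0,0.7],[0,0,0]],[1,[0,0,0],[0,0,0]],[1,[0,0,0],[0,0,0]]]'; python3 chk.py | head -2
```

```text
time: 16.8
position: [0.6161, -0.0004, 0.0159]
eef_rot: [0.111, 0.971, -0.029, 0.209]
ft_force: [-0.7, 0.5, -0.2]
width: -0.0001
F [-0.7  0.5 -0.2] j [-0.21  0.5   0.    2.2   1.27  0.19 -0.09] lean X,Y deg [24.4 -0.7]
bay -11.0 -1.0 15.9
time: 17.05
position: [0.6177, -0.0007, 0.0158]
eef_rot: [0.111, 0.971, -0.029, 0.209]
ft_force: [0.7, -0.5, 0.4]
width: -0.0
F [ 0.7 -0.5  0.4] j [-0.2   0.5   0.    2.2   1.26  0.19 -0.08] lean X,Y deg [24.4 -0.7]
bay -9.3 -1.0 15.8
```

```bash
python3 -m jog '[[1,[-1.5,0,0.7],[0,0,0]],[1,[0,0,0],[0,0,0]],[1,[0,0,0],[0,0,0]]]'; python3 chk.py | head -2
python3 -m jog '[[1,[-1.5,0,0.7],[0,0,0]],[1,[0,0,0],[0,0,0]],[1,[0,0,0],[0,0,0]]]'; python3 chk.py | head -2
python3 - <<'E'
from h import *
im=snap('top','t2');im2=snap('scene','s2')
print(proj('s2',[*o,.02]),proj('t2',[*o,.04]))
a=cv2.resize(im[185:245,290:350,::-1],(480,480),interpolation=cv2.INTER_CUBIC)
cv2.imwrite('pics/t2c.png',cv2.convertScaleAbs(a,alpha=1.5))
E
```

```text
time: 17.3
position: [0.6192, -0.001, 0.0158]
eef_rot: [0.111, 0.971, -0.029, 0.209]
ft_force: [-1.2, -0.0, 1.7]
width: 0.0001
F [-1.2 -0.   1.7] j [-0.2   0.5  -0.    2.19  1.26  0.19 -0.07] lean X,Y deg [24.3 -0.7]
bay -7.8 -1.0 15.8
time: 17.55
position: [0.6196, -0.0011, 0.0153]
eef_rot: [0.111, 0.971, -0.029, 0.208]
ft_force: [-12.9, 3.1, 6.7]
width: -0.0
F [-12.9   3.1   6.7] j [-0.2   0.5  -0.01  2.19  1.25  0.19 -0.06] lean X,Y deg [24.3 -0.7]
bay -7.4 -1.0 15.3
[244.0631849  218.26723533] [312.22360922 212.77550629]
```

View pics/t2c.png

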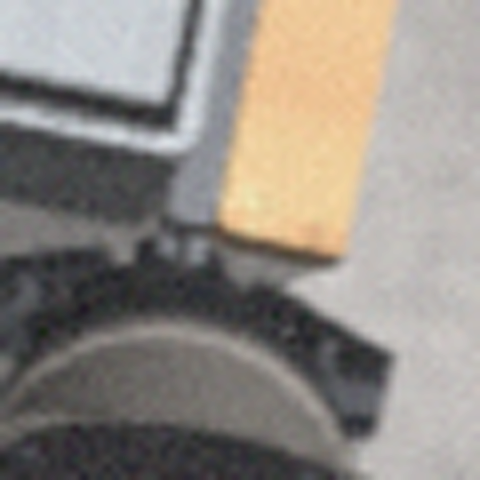

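```bash
python3 -m jog '[[1,[-1,0,0.4],[0,0,0]],[1,[0,0,0],[0,0,0]],[1,[0,0,0],[0,0,0]]]'; python3 chk.py | head -2
python3 -m jog '[[1,[10,0,-5],[0,0,0]],[1,[25,0,-20],[0,0,0]],[1,[20,0,-35],[0,0,0]],[1,[0,0,-35],[0,0,0]],[1,[0,0,-35],[0,7,0]]]'
python3 -m jog '[[0,[0,0,-25],[0,7,0]],[0,[0,0,0],[0,7,0]],[0,[0,0,0],[0,3,0]],[0,[0,0,0],[0,0,0]],[0,[0,0,0],[0,0,0]]]'; python3 chk.py|head -2
python3 - <<'E'
from h import *
im=snap('wrist','w9').astype(int)
for y in(0,-28):
  print('bay y',y)
  for x in range(-24,26,2):
    w=o+x/1e3*X+y/1e3*Y;u,v=proj('w9',[*w,.04]).round().astype(int);
    print(x,(u,v),im[v,u] if 0<=v<420 and 0<=u<560 else None,end=' | ')
  print()
print('across, x=10 / 30')
for x in(10,30):
  for y in range(-14,15,2):
    w=o+x/1e3*X+y/1e3*Y;u,v=proj('w9',[*w,.04]).round().astype(int);print(y,im[v,u] if v<420 else None,end=' | ')
  print()
E
```

```text
time: 17.9
position: [0.6197, -0.0012, 0.0151]
eef_rot: [0.111, 0.971, -0.029, 0.208]
ft_force: [-21.9, 5.0, 15.6]
width: -0.0
F [-21.9   5.   15.6] j [-0.19  0.5  -0.01  2.19  1.24  0.19 -0.06] lean X,Y deg [24.2 -0.7]
bay -7.2 -1.0 15.1
time: 18.32
position: [0.5355, 0.0147, 0.0842]
eef_rot: [0.114, 0.973, -0.034, 0.197]
ft_force: [1.9, -1.2, 0.8]
width: 0.0001
time: 18.73
position: [0.5385, 0.0064, 0.0917]
eef_rot: [0.124, 0.985, -0.035, 0.116]
ft_force: [-0.3, -0.6, 0.2]
width: 0.0604
F [-0.3 -0.6  0.2] j [ 0.04  0.31 -0.3   2.18  0.49  0.52  0.67] lean X,Y deg [13.6 -2.8]
bay -88.1 -11.5 91.7
bay y 0
-24 (np.int64(304), np.int64(290)) [42 43 44] | -22 (np.int64(304), np.int64(292)) [44 43 45] | -20 (np.int64(304), np.int64(294)) [43 44 45] | -18 (np.int64(304), np.int64(296)) [42 43 44] | -16 (np.int64(304), np.int64(298)) [42 43 43] | -14 (np.int64(304), np.int64(300)) [42 43 44] | -12 (np.int64(304), np.int64(302)) [42 44 45] | -10 (np.int64(304), np.int64(304)) [42 42 42] | -8 (np.int64(304), np.int64(305)) [43 43 45] | -6 (np.int64(304), np.int64(307)) [42 43 44] | -4 (np.in
[... 1813 characters left out ...]
p.int64(267), np.int64(330)) [209 168 115] | 22 (np.int64(267), np.int64(332)) [209 167 114] | 24 (np.int64(267), np.int64(333)) [208 167 114] | 
across, x=10 / 30
-14 [208 175 123] | -12 [209 178 126] | -10 [207 174 122] | -8 [122 112 101] | -6 [108 109 112] | -4 [108 108 111] | -2 [108 109 111] | 0 [106 107 110] | 2 [107 107 110] | 4 [105 106 109] | 6 [67 67 68] | 8 [70 71 71] | 10 [75 76 76] | 12 [64 65 65] | 14 [60 62 62] | 
-14 [209 168 116] | -12 [209 168 115] | -10 [196 157 108] | -8 [130 115 100] | -6 [108 108 111] | -4 [107 108 110] | -2 [107 108 110] | 0 [107 107 111] | 2 [106 106 108] | 4 [104 105 107] | 6 [80 81 83] | 8 [75 75 75] | 10 [79 80 80] | 12 [71 72 72] | 14 [62 62 62] |
```

The spacer's end is flush with the upright's front: both edges fall at bay x ≈ −1 to 0. I make a last numeric check of the key and bystanders, then hand in.

```bash
python3 -m jog '[[0,[0,0,-30],[0,0,0]],[0,[0,0,-30],[0,0,0]],[0,[0,0,0],[0,0,0]],[0,[0,0,0],[0,0,0]]]'
python3 - <<'E'
from h import *
a=load('top0')[0].astype(int);b=snap('top','t3').astype(int)
for n,(u,v,r) in dict(thick=(168,247,18),thin=(403,268,16),torch=(466,265,38),trees=(132,162,55),coaster_key=(405,213,26),mid0=(231,281,20)).items():
    print(n,np.abs(a-b)[v-r:v+r,u-r:u+r].mean().round(2))
m=(b[190:238,382:430].sum(2));ys,xs=np.where((np.abs(b-a)[190:238,382:430].sum(2)>60)&(m<480))
print('key pixels',len(xs),'mean',xs.mean()+382,ys.mean()+190, 'expected head',proj('t3',[.627,-.235,.018]),'blade tip',proj('t3',[.572,-.229,.014]))
p,q,s=pose();print(s['ft_force'].round(1),s['time'],s['width'])
robot.close_job()
E
```

```text
time: 19.12
position: [0.525, 0.0131, 0.1511]
eef_rot: [0.123, 0.985, -0.035, 0.117]
ft_force: [0.1, -0.6, -0.7]
width: 0.0852
thick 6.22
thin 6.17
torch 7.25
trees 6.55
coaster_key 10.15
mid0 16.99
key pixels 137 mean 401.86131386861314 220.2189781021898 expected head [405.95726485 212.41440506] blade tip [404.28522026 234.83542039]
[-0.2 -0.1 -0.6] 19.1667 0.0851381711624844
the job is handed in; nothing more can be done
```

The key is on the far coaster and the middle spacer is home in the gap. The job was handed in at 19.2 s of the 67 s allowed, and the hand-in gives no verdict.

- **Key:** I placed the nearest key flat on the farthest coaster and released it. The close view afterwards showed its head within a few mm of the coaster's centre.
- **Spacer:** I picked the spacer with a top face about 15 mm wide, set its front about 27 mm into the gap and let go. I then pushed it home with the shut, leaning fingers until they met a firm stop of about 22 N along the push.
- **Spacer check:** in the wrist picture its end lines up with the upright's front to about 1 mm, and it lies between the upright and the bin.
- **Bystanders:** the last top image differed from the first only at noise level around the other two spacers, the torch and the shoe trees.
- **End state:** the gripper is open and clear of everything, and the wrist force reads about zero.

- **Lean fell short:** I asked for 35° and joint limits held it to about 24°. One push drifted about 10 mm sideways, with about 16 N on the wrist. I recentred and carried on.
- **Less certain checks:** the last key check in the top image was rough, because the pixel count mixed in shadow, so I rely on the earlier close view. I had used all 12 picture views, so the final checks were numeric only.

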